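# Seat the end caps of the blue hubs

## Task

The bearings of the two blue wheel hubs, the short front one and the long rear one, are greased: with the fingertips, gently push the end cap on top of each blue hub down until it is fully home, then draw back. The two red hubs are still waiting for grease, so do not touch them and leave their caps standing up. Do not lift, tip or shift the hubs or pull a cap up, and leave everything else on the bench where it is.

Things in the scene. Friction and masses are not known exactly. Their poses are not given: they have to be found in the camera images.
- blue_front: blue front wheel hub held upright on the peg of a dark steel bench stand, all one loose piece of about 0.75 kg; sizes in mm: stand disc 90 across and 14 high, hub 100 long when complete, two flanges 39 across, no cassette body; origin at the centre of the stand's underside on the bench, z up along the axle
- blue_front_top (a point): centre of the top face of the blue front hub's upper end cap, moving with the cap. The cap is a bare aluminium cylinder 21 mm across and 12 mm high with a dark 12 mm bore drawn on its top (the face is solid to the touch); with the cap fully home this point is 114 mm above the bench, at 8 mm up it is at 122 mm; z up
- blue_front_cap (a joint): how far the blue front hub's end cap has been pushed down its axle, in m: 0 = standing 8 mm off its seat, 0.008 = fully home against the solid seat; it starts between 0 and 0.0015. An O-ring drags on it with about 6 N all the way and it stays where it is left, with no spring; pulling it upward gives negative values (to -0.006)
- blue_rear: blue rear wheel hub held upright on the peg of a dark steel bench stand, all one loose piece of about 0.85 kg; sizes in mm: stand disc 90 across and 14 high, hub 142 long when complete, two flanges 44 (lower) and 53 (upper) across, splined steel cassette body 34 across above the upper flange; origin at the centre of the stand's underside on the bench, z up along the axle
- blue_rear_top (a point): centre of the top face of the blue rear hub's upper end cap, moving with the cap. The cap is a bare aluminium cylinder 21 mm across and 12 mm high with a dark 12 mm bore drawn on its top (the face is solid to the touch); with the cap fully home this point is 156 mm above the bench, at 8 mm up it is at 164 mm; z up
- blue_rear_cap (a joint): how far the blue rear hub's end cap has been pushed down its axle, in m: 0 = standing 8 mm off its seat, 0.008 = fully home against the solid seat; it starts between 0 and 0.0015. An O-ring drags on it with about 6 N all the way and it stays where it is left, with no spring; pulling it upward gives negative values (to -0.006)
- red_front: red front wheel hub held upright on the peg of a dark steel bench stand, all one loose piece of about 0.75 kg; sizes in mm: stand disc 90 across and 14 high, hub 100 long when complete, two flanges 39 across, no cassette body; origin at the centre of the stand's underside on the bench, z up along the axle
- red_front_top (a point): centre of the top face of the red front hub's upper end cap, moving with the cap. The cap is a bare aluminium cylinder 21 mm across and 12 mm high with a dark 12 mm bore drawn on its top (the face is solid to the touch); with the cap fully home this point is 114 mm above the bench, at 8 mm up it is at 122 mm; z up
- red_front_cap (a joint): how far the red front hub's end cap has been pushed down its axle, in m: 0 = standing 8 mm off its seat, 0.008 = fully home against the solid seat; it starts between 0 and 0.0015. An O-ring drags on it with about 6 N all the way and it stays where it is left, with no spring; pulling it upward gives negative values (to -0.006)
- red_rear: red rear wheel hub held upright on the peg of a dark steel bench stand, all one loose piece of about 0.85 kg; sizes in mm: stand disc 90 across and 14 high, hub 142 long when complete, two flanges 44 (lower) and 53 (upper) across, splined steel cassette body 34 across above the upper flange; origin at the centre of the stand's underside on the bench, z up along the axle
- red_rear_top (a point): centre of the top face of the red rear hub's upper end cap, moving with the cap. The cap is a bare aluminium cylinder 21 mm across and 12 mm high with a dark 12 mm bore drawn on its top (the face is solid to the touch); with the cap fully home this point is 156 mm above the bench, at 8 mm up it is at 164 mm; z up
- red_rear_cap (a joint): how far the red rear hub's end cap has been pushed down its axle, in m: 0 = standing 8 mm off its seat, 0.008 = fully home against the solid seat; it starts between 0 and 0.0015. An O-ring drags on it with about 6 N all the way and it stays where it is left, with no spring; pulling it upward gives negative values (to -0.006)
- grease_jar: white grease jar with green lid, 72 across, 62 high (mm); origin at the centre of its underside, z up
- tape_roll: yellow roll of masking tape lying flat, 100 across, 25 high (mm); origin at the centre of its underside, z up
- drink_bottle: white cyclist's drinking bottle with blue band and black top, 72 across, 194 high, standing (mm); origin at the centre of its underside, z up
- spanner: steel spanner 190 long, lying flat (mm); origin at the centre of its underside, z up; x along its length
- bearing_tray: red open tray of bearings, 110 x 160 x 32 high (mm); origin at the centre of its underside, z up
- chainring: dark grey chainring with steel teeth, lying flat, 144 across, 4 thick (mm); origin at the centre of its underside, z up
Not all that is in view belongs to the job. What is shaped like the red_rear but brown or turquoise is not meant. Of the things that look like the grease_jar, the largest one is meant.

How it is judged (in metres and radians):
At the end, for the whole second after the job is handed in: Both blue end caps within 1.5 mm of home; red caps still up (down under 3 mm, not pulled over 1.5 mm); hubs at rest, upright within 0.05 rad, blue within 25 mm and red within 10 mm of their start; all other loose things within 20 mm of theirs and within 0.1 rad of upright (value of joint each of blue_front_cap, blue_rear_cap above 0.0065 m and value of joint red_front_cap between -0.0015 and 0.003 m and value of joint red_rear_cap between -0.0015 and 0.003 m and angle between each of blue_front, blue_rear, red_front, red_rear's own z axis and vertical below 0.05 rad and distance of each of blue_front, blue_rear from where it was at the start of the episode below 0.025 m and linear speed of each of blue_front, blue_rear, red_front, red_rear below 0.01 m/s and distance of each of red_front, red_rear from where it was at the start of the episode below 0.01 m and distance of each of grease_jar, tape_roll, drink_bottle, spanner, bearing_tray, chainring from where it was at the start of the episode below 0.02 m and angle between each of grease_jar, tape_roll, drink_bottle, spanner, bearing_tray, chainring's own z axis and vertical below 0.1 rad); the robot touches nothing.
It fails at once if an end cap of a blue hub is pushed with more than 40 N (contact force between any of blue_front_cap, blue_rear_cap and anything else above 40 N).
It fails at once if a red hub or its cap is touched (over 1 N), or its cap is moved (contact force between any of red_front, red_rear and the fingers above 1 N or contact force between any of red_front, red_rear and the arm above 1 N or value of joint any of red_front_cap, red_rear_cap above 0.003 m).
It fails at once if a hub is lifted, tipped or slid away (blue: over 25 mm; red: over 10 mm), or an end cap is pulled upward (height (world z) of any of blue_front, blue_rear, red_front, red_rear above 0.008 m or angle between any of blue_front, blue_rear, red_front, red_rear's own z axis and vertical above 0.2 rad or distance of any of blue_front, blue_rear from where it was at the start of the episode above 0.025 m or distance of any of red_front, red_rear from where it was at the start of the episode above 0.01 m or value of joint any of blue_front_cap, blue_rear_cap, red_front_cap, red_rear_cap below -0.0015 m).
It fails at once if another thing on the bench is moved by more than 20 mm or lifted (distance of any of grease_jar, tape_roll, drink_bottle, spanner, bearing_tray, chainring from where it was at the start of the episode above 0.02 m).
It also fails if it takes over 38 s, if anything falls off the work surface, if the arm or the gripper's body presses on something with over 40 N, if the wrist force passes 120 N, or if a joint passes its speed limit or range.

## Robot

A 6-joint arm with a two-finger parallel gripper is mounted at the origin on the work surface. World frame = base frame: x ahead of the robot, y to its left, z up, the work surface at z = 0. Lengths are in m, angles in degrees, forces in N, time in s.
With the tool pointing down it reaches from about 0.375 to 0.9 m from the base axis. Payload 3.1 kg.
Tool frame: the origin (TCP) lies midway between the tips of the shut fingers; the grasp point (between the pads) lies 19 mm behind it; z points along the fingers, y is the direction in which the jaws open and shut (so a half turn about z gives the same grasp; the last joint's range is limited). The gripper opens to 87 mm and grips with 3 to 60 N. Pads are 19 mm wide; open, the fingers measure 117 mm over their backs; the gripper's body (75 mm by 190 mm) begins 51 mm behind the grasp point.
Start: joints at [-87.118, 30.224, 82.088, -0, 67.689, -10.227], TCP at [0.142, -0.609, 0.223] pointing down, gripper open.
Joint ranges: [-176.69, 176.69], [-43.24, 126.21], [12.49, 139.97], [-82, 262], [0, 151.66], [-163.58, 163.58]. Speed limits (degrees/s): [159.86, 159.86, 180, 180, 180, 180].

## Interface

Orientations are given as a 3x3 rotation matrix whose columns are the frame's x, y, z axes.
In Python, from rig import bot gives the robot as it stands.
- The arm moves only by the tool carry_out, never from a script. Its arguments are lists of equal length, an entry for each row: "grip": the gripper's target within -1 to 1 (fully open at 1, half-way at 0, shut at -1); "slide": the shift along the tool's x, y, z in mm, a list of three; "twist": the turn, a rotation vector about the tool's x, y, z in rad, a list of three. In form: {"grip": [grip, ...], "slide": [[dx, dy, dz], ...], "twist": [[wx, wy, wz], ...]}. A call has 1 to 12 rows; each row shifts and turns the pose as measured when the row begins, along the tool's axes as they then stand; what a row does not reach is not made up. A row lasts 1/10 s, in which the tool goes at most 50 mm and 8.59 degrees, less where a joint would pass 70% of its speed; a pose out of reach is approached as far as the arm can. A call is refused whole if a number of a shift passes 50 or a number of a turn 0.15, either way. A call with a gripper value outside its range is refused whole. The fingers move at their own pace and stop on an object; the grip force is fixed at half the most. Time passes only in rows, so rows that do not move let the fingers close. It gives the time, the measured TCP pose, the force and the opening at its end, in the units of the state.
- bot.read_state(): the state, without advancing time (a new reading comes with each control period).
- bot.capture(name): name is "scene" or "top" or "wrist"; returns a dict with "color" (384x512x3 uint8, red, green, blue), "depth" (384x512 float32, m along the optical axis (not along the pixel's ray), 0 where there is no reading), "fx", "fy", "cx", "cy" (pixels), "position" and "rotation" of the camera in the world; the wrist camera has in their place "T_tool_cam" (4x4, takes a point from camera to tool coordinates, whose origin is the TCP and whose axes are the flange's). Camera axes: x right, y up, looking along -z (the intrinsics and any distortion apply to the point x, -y, -z); pixel columns grow to the right and rows downward; lengths in m; the calibration is good to about 2 mm. A picture is of the moment at which its call begins: read the wrist's pose just before it.
- bot.hand_in(): hands the job in, once; it reports no verdict.
The state is a dict: "time_s": time; "joint_positions": joint angles; "qvel": joint speeds; "tau": joint torques, N m; "position": TCP position; "tcp_rot": TCP orientation; "force": force on the tool from outside, world axes, zero at the start; "moment": the same for the moment, N m; "opening": opening from 0.0 (shut) to 1.0 (fully open).
Only numpy, scipy, OpenCV 4.12 (cv2) and the standard library are available. Lean on these libraries where they do the work, as an engineer would, in place of code of your own. Each camera call takes 0.05 s, during which the arm holds its last target.

## Working session

There is one attempt and no reset: what is moved stays moved. The work goes in short steps, Python scripts to look and compute and a tool call to move; the robot and the scene stay as the last step left them, time stands still between calls to the robot, and variables do not carry over. Pictures are saved under pics/ and viewed, and the job is handed in when it is done.

Besides the shell and the picture viewer there is one more tool, called after "Call:" by a JSON object that holds its "name" and its "arguments". carry_out: Moves the arm, as the interface text tells. Its arguments: {"type":"object","properties":{"grip":{"type":"array"},"slide":{"type":"array"},"twist":{"type":"array"}},"required":["grip","slide","twist"]}

```bash
mkdir -p pics; ls
python3 - <<'E'
from rig import bot
import cv2,numpy as np
s=bot.read_state(); print(s)
for n in ("scene","top"):
    c=bot.capture(n); cv2.imwrite(f"pics/{n}0.png",cv2.resize(c["color"][:,:,::-1],(800,600),interpolation=cv2.INTER_CUBIC)); np.savez(f"pics/{n}0.npz",**c); print(n,c["position"],c["rotation"],c["fx"],c["cx"],c["cy"],[k for k in c])
E
```

```text
pics
{'time_s': 0.0, 'joint_positions': array([-8.71179067e+01,  3.02784311e+01,  8.21567020e+01, -1.43998308e-03,
        6.76885414e+01, -1.02276855e+01]), 'qvel': array([-0.06595091, -0.0717327 , -0.03617974,  0.05456389, -0.11677384,
        0.04741337]), 'tau': array([-3.85782387e-04, -4.40049040e+01, -1.76590580e+01,  6.32386794e-02,
        5.81560296e-02, -1.74295933e-04]), 'position': array([ 0.14174101, -0.60796219,  0.22157562]), 'tcp_rot': array([[ 9.73935124e-01,  2.26826711e-01, -1.31753806e-04],
       [ 2.26826463e-01, -9.73932807e-01,  2.15462489e-03],
       [ 3.60407125e-04, -2.12835011e-03, -9.99997670e-01]]), 'force': array([-0.2353597 , -0.63326906, -0.43476764]), 'moment': array([ 0.02834015,  0.01485928, -0.0255304 ]), 'opening': 0.9999332763732202}
scene [ 1.18901858 -0.30420517  0.95187326] [[ 0.43635675 -0.70204876  0.56277912]
 [ 0.89964071  0.32966189 -0.2863034 ]
 [ 0.01547212  0.63122942  0.77544183]] 403.2232103665756 255.1372922895069 198.27987292895168 ['color', 'depth', 'fx', 'fy', 'cx', 'cy', 'position', 'rotation']
top [ 0.50904254 -0.02526108  1.12000299] [[ 0.0057821   0.99713656 -0.07540064]
 [-0.99972212  0.00404094 -0.02322417]
 [-0.02285298  0.07551397  0.99688283]] 347.3657605101848 256.79932798993264 185.47575978571592 ['color', 'depth', 'fx', 'fy', 'cx', 'cy', 'position', 'rotation']
```

View pics/scene0.png

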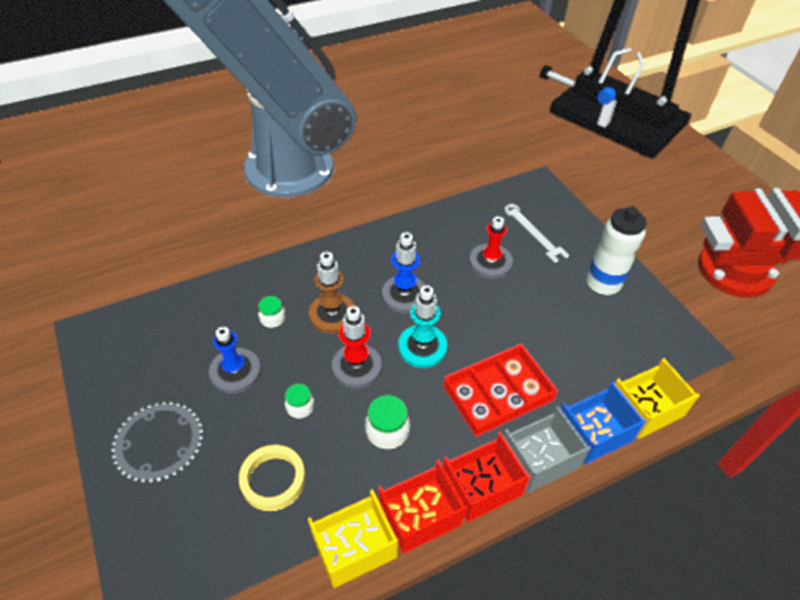

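View pics/top0.png

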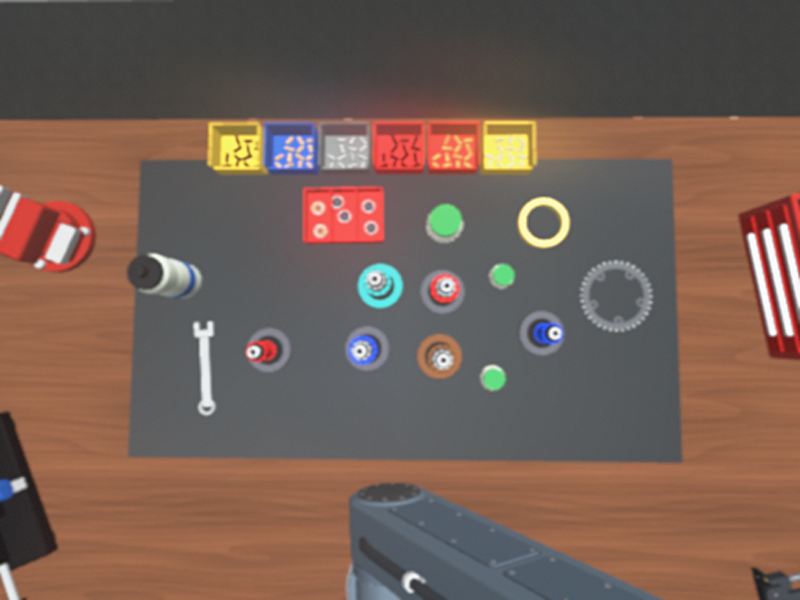

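In the 800x600 views, the candidates are:

| Hub | Scene px | Top px | Role |
|---|---|---|---|
| Blue front | (230,350) | (553,332) | target |
| Blue rear | (405,265) | (362,350) | target |
| Red rear | (354,345) | (443,288) | do not touch |
| Red front | (495,245) | (262,350) | do not touch |
| Brown | (330,285) | (440,357) | decoy |
| Turquoise | (425,325) | (378,283) | decoy |

I'm choosing the two with blue bodies.

```bash
cat > h.py <<'E'
import numpy as np,cv2
def cloud(c):
    h,w=c["depth"].shape; u,v=np.meshgrid(np.arange(w),np.arange(h)); d=c["depth"]
    p=np.stack([(u-c["cx"])/c["fx"]*d,-(v-c["cy"])/c["fy"]*d,-d],-1)
    return p@c["rotation"].T+c["position"]
def proj(c,P):
    p=(np.asarray(P)-c["position"])@c["rotation"]
    return np.array([c["cx"]+c["fx"]*p[...,0]/-p[...,2], c["cy"]-c["fy"]*p[...,1]/-p[...,2]]).T
def ray(c,u,v,z):
    d=c["rotation"]@np.array([(u-c["cx"])/c["fx"],-(v-c["cy"])/c["fy"],-1.]); 
    return c["position"]+d*(z-c["position"][2])/d[2]
E
python3 - <<'E'
from h import *
T={}
for n in("top","scene"):
    c=dict(np.load(f"pics/{n}0.npz"));P=cloud(c);T[n]=c
    pts={"top":dict(bf=(553,332),br=(362,350),rr=(443,288),rf=(262,350),br_=(440,357),tq=(378,283),jar=(446,220)),"scene":dict(bf=(223,333),br=(405,240),rr=(353,315),rf=(498,222),br_=(326,260),tq=(427,293))}[n]
    for k,(u,v) in pts.items():
        u=int(u*.64);v=int(v*.64);q=P[v-12:v+13,u-12:u+13].reshape(-1,3);ok=c["depth"][v-12:v+13,u-12:u+13].ravel()>0;q=q[ok]
        zm=np.sort(q[:,2])[-4:].mean();t=q[q[:,2]>zm-.006];print(n,k,len(t),zm.round(4),t.mean(0).round(4),((t.min(0)+t.max(0))/2).round(4),np.ptp(t,axis=0).round(3))
c=T["top"]["color"][:,:,::-1]; s=T["scene"]["color"][:,:,::-1]
def cr(i,u,v): u=int(u*.64);v=int(v*.64);return cv2.resize(i[v-20:v+20,u-20:u+20],(360,270*360//270),interpolation=cv2.INTER_NEAREST)[:290]
cv2.imwrite("pics/crop.png",np.vstack([np.hstack([cr(c,553,332),cr(c,362,350)]),np.hstack([cr(s,223,338),cr(s,405,250)])]))
E
```

```text
top bf 39 0.1254 [ 0.5072 -0.2811  0.1225] [ 0.5071 -0.2812  0.1228] [0.017 0.02  0.007]
top br 39 0.1676 [0.4743 0.0717 0.1646] [0.4738 0.0724 0.1653] [0.019 0.017 0.006]
top rr 38 0.1668 [ 0.5897 -0.081   0.1638] [ 0.59   -0.0808  0.1642] [0.019 0.017 0.007]
top rf 39 0.1247 [0.4696 0.2717 0.1217] [0.4694 0.2721 0.1222] [0.017 0.02  0.007]
top br_ 44 0.1678 [ 0.46   -0.0753  0.1651] [ 0.4598 -0.0752  0.1659] [0.016 0.016 0.007]
top tq 41 0.1673 [0.6018 0.0457 0.1653] [0.6018 0.0463 0.1649] [0.017 0.017 0.006]
top jar 259 0.0676 [ 0.7283 -0.0853  0.0638] [ 0.7282 -0.085   0.0649] [0.06  0.058 0.007]
scene bf 42 0.1254 [ 0.5069 -0.2804  0.1224] [ 0.5066 -0.2804  0.1229] [0.022 0.018 0.006]
scene br 36 0.1675 [0.4732 0.0711 0.1648] [0.4722 0.0716 0.1654] [0.02  0.021 0.008]
scene rr 40 0.1668 [ 0.5892 -0.0812  0.1638] [ 0.5884 -0.0811  0.1642] [0.021 0.018 0.007]
scene rf 30 0.1241 [0.469  0.2722 0.1221] [0.4684 0.2726 0.1218] [0.019 0.017 0.006]
scene br_ 33 0.1691 [ 0.4591 -0.0749  0.1659] [ 0.459  -0.075   0.1668] [0.019 0.019 0.007]
scene tq 41 0.1679 [0.6014 0.046  0.1651] [0.6002 0.0463 0.1653] [0.021 0.019 0.006]
```

View pics/crop.png

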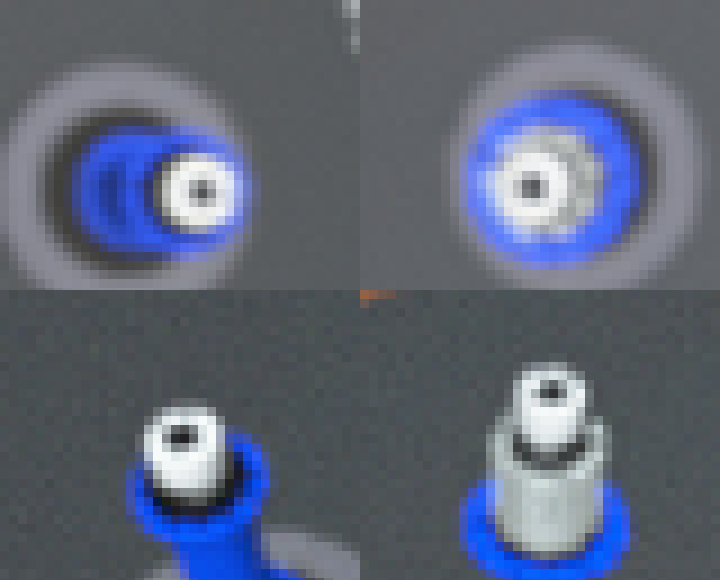

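Both crops show blue bodies with raised caps. The two cameras agree within 1–2 mm: the front cap is at (0.507, -0.281, ~0.122) and the rear at (0.473, 0.072, ~0.164), and both heights match the spec. Next I'll shut the gripper and move above the front cap.

Call:
{"name": "carry_out", "arguments": {"grip": [-1,-1,-1,-1,-1,-1,-1,-1,-1,-1,-1,-1], "slide": [[30,-17,0],[36,-20,0],[36,-20,0],[36,-20,0],[36,-20,0],[36,-20,0],[36,-20,0],[36,-20,0],[36,-20,0],[36,-20,0],[36,-20,0],[30,-15,0]], "twist": [[0,0,0],[0,0,0],[0,0,0],[0,0,0],[0,0,0],[0,0,0],[0,0,0],[0,0,0],[0,0,0],[0,0,0],[0,0,0],[0,0,0]]}}

```text
time_s: 1.3
position: [0.5066, -0.278, 0.2165]
tcp_rot: [[0.976, 0.216, -0.005], [0.216, -0.976, 0.007], [-0.003, -0.008, -1.0]]
force: [-1.1, -0.7, -0.3]
opening: 0.032
```

```bash
cat > st.py <<'E'
import sys
from rig import bot
import numpy as np
s=bot.read_state();R=s["tcp_rot"];print(s["time_s"],s["position"].round(4),s["force"].round(2),s["opening"],s["qvel"].round(1)); print(R.round(4).tolist())
for n,t in dict(bf=(.507,-.281,.122),br=(.4733,.0717,.164)).items(): print(n,(1000*R.T@(np.array(t)-s["position"])).round(1))
E
python3 st.py
```

```text
1.3 [ 0.5066 -0.278   0.2165] [-1.07 -0.71 -0.27] 0.03180350644772612 [ 34.6   9.5 -17.2  -0.5   7.7  34.6]
[[0.9764, 0.2159, -0.0051], [0.216, -0.9764, 0.0072], [-0.0034, -0.0081, -1.0]]
bf [ 0.1  3.8 94.5]
br [  43.2 -348.2   55.2]
```

Call:
{"name": "carry_out", "arguments": {"grip": [-1,-1,-1,-1,-1], "slide": [[0,0,0],[0,0,15],[0,0,20],[0,0,20],[0,0,10]], "twist": [[0,0,0],[0,0,0],[0,0,0],[0,0,0],[0,0,0]]}}

```text
time_s: 1.8
position: [0.5088, -0.275, 0.15]
tcp_rot: [[0.975, 0.224, -0.004], [0.224, -0.975, 0.005], [-0.002, -0.006, -1.0]]
force: [-0.3, 0.5, 0.0]
opening: 0.004
```

Call:
{"name": "carry_out", "arguments": {"grip": [-1], "slide": [[0,0,0]], "twist": [[0,0,0]]}}

```text
time_s: 1.9
position: [0.5074, -0.2748, 0.1485]
tcp_rot: [[0.975, 0.224, -0.007], [0.224, -0.975, 0.007], [-0.005, -0.009, -1.0]]
force: [0.4, -0.2, -0.7]
opening: 0.012
```

```bash
python3 st.py
python3 - <<'E'
from rig import bot
import cv2
for n in("scene","top"):
    c=bot.capture(n)["color"][:,:,::-1]
    i=c[180:260,90:220] if n=="scene" else c[170:250,300:430]
    cv2.imwrite(f"pics/a_{n}.png",cv2.resize(i,None,fx=5,fy=5))
E
```

```text
1.9 [ 0.5074 -0.2748  0.1485] [ 0.4  -0.18 -0.69] 0.012279647019419733 [-0.5 -0.3 -0.1 -0.2  0.3 -0.2]
[[0.9747, 0.2236, -0.0067], [0.2236, -0.9746, 0.0074], [-0.0049, -0.0087, -0.9999]]
bf [-1.6  6.2 26.4]
br [  44.2 -345.5  -12.7]
```

View pics/a_scene.png

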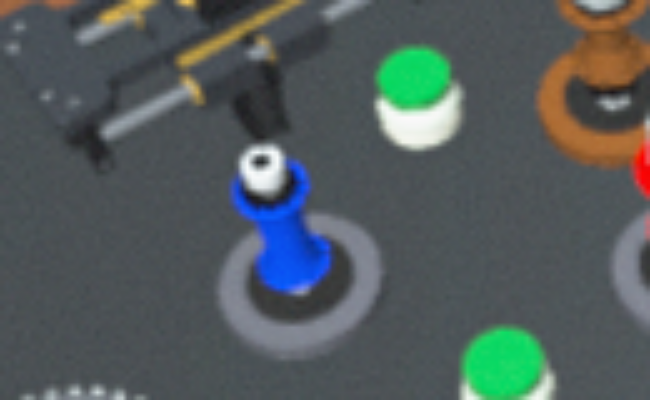

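The picture shows the fingertips at about (262,130), directly above the blue front cap at (262,165). I'll shift 6 mm sideways, level the tool and come down near the cap.

Call:
{"name": "carry_out", "arguments": {"grip": [-1,-1,-1,-1], "slide": [[-1.5,6,0],[0,0,8],[0,0,6],[0,0,0]], "twist": [[-0.008,0.005,0],[0,0,0],[0,0,0],[0,0,0]]}}

```text
time_s: 2.4
position: [0.5096, -0.2843, 0.1378]
tcp_rot: [[0.975, 0.223, 0.008], [0.223, -0.975, -0.006], [0.006, 0.008, -1.0]]
force: [-0.9, -0.2, -0.0]
opening: 0.002
```

```bash
python3 st.py
```

```text
2.4 [ 0.5096 -0.2843  0.1378] [-0.94 -0.2  -0.01] 0.0020632627783290654 [-0.1 -0.5 -0.1  0.   0.1 -0. ]
[[0.9748, 0.2228, 0.0077], [0.2228, -0.9748, -0.0059], [0.0062, 0.0075, -1.0]]
bf [-1.9 -3.9 15.8]
br [  44.1 -354.9  -28.5]
```

Call:
{"name": "carry_out", "arguments": {"grip": [-1,-1,-1,-1,-1], "slide": [[-1.5,-3,0],[0,0,4],[0,0,3],[0,0,3],[0,0,0]], "twist": [[0.003,-0.003,0],[0,0,0],[0,0,0],[0,0,0],[0,0,0]]}}

```text
time_s: 2.9
position: [0.5074, -0.2812, 0.127]
tcp_rot: [[0.975, 0.223, 0.004], [0.223, -0.975, -0.003], [0.003, 0.004, -1.0]]
force: [0.1, 0.3, -0.8]
opening: 0.003
```

```bash
python3 st.py
```

```text
2.9 [ 0.5074 -0.2812  0.127 ] [ 0.09  0.33 -0.84] 0.0025871903546736195 [-0.  -0.1 -0.3  0.  -0.1 -0.1]
[[0.9748, 0.2232, 0.0038], [0.2232, -0.9748, -0.0034], [0.0029, 0.0042, -1.0]]
bf [-0.4 -0.3  5. ]
br [  45.6 -351.4  -38.3]
```

Centred, 5 mm above the cap. Now I'll press in 2 mm steps.

Call:
{"name": "carry_out", "arguments": {"grip": [-1,-1,-1], "slide": [[0,0,2],[0,0,2],[0,0,2]], "twist": [[0,0,0],[0,0,0],[0,0,0]]}}

```text
time_s: 3.2
position: [0.5077, -0.2814, 0.1209]
tcp_rot: [[0.975, 0.223, 0.004], [0.223, -0.975, -0.004], [0.003, 0.005, -1.0]]
force: [-1.5, 0.7, 5.7]
opening: 0.005
```

Call:
{"name": "carry_out", "arguments": {"grip": [-1,-1], "slide": [[0,0,2],[0,0,2]], "twist": [[0,0,0],[0,0,0]]}}

```text
time_s: 3.4
position: [0.5077, -0.2813, 0.118]
tcp_rot: [[0.975, 0.224, 0.004], [0.224, -0.975, -0.004], [0.003, 0.005, -1.0]]
force: [-1.3, 1.2, 6.7]
opening: 0.002
```

Call:
{"name": "carry_out", "arguments": {"grip": [-1], "slide": [[0,0,2]], "twist": [[0,0,0]]}}

```text
time_s: 3.5
position: [0.5077, -0.2813, 0.1168]
tcp_rot: [[0.975, 0.224, 0.004], [0.224, -0.975, -0.004], [0.003, 0.005, -1.0]]
force: [-1.4, 1.4, 6.9]
opening: 0.006
```

The drag is about 6–7 N, as expected. I'll keep pressing in single small rows and watch for the force to rise at the seat.

Call:
{"name": "carry_out", "arguments": {"grip": [-1], "slide": [[0,0,2]], "twist": [[0,0,0]]}}

```text
time_s: 3.6
position: [0.5078, -0.2813, 0.1156]
tcp_rot: [[0.975, 0.224, 0.005], [0.224, -0.975, -0.004], [0.004, 0.005, -1.0]]
force: [-0.7, 0.4, 6.0]
opening: 0.007
```

Call:
{"name": "carry_out", "arguments": {"grip": [-1], "slide": [[0,0,1.5]], "twist": [[0,0,0]]}}

```text
time_s: 3.7
position: [0.5077, -0.2814, 0.1149]
tcp_rot: [[0.975, 0.224, 0.005], [0.224, -0.975, -0.005], [0.004, 0.006, -1.0]]
force: [-1.9, 1.6, 5.5]
opening: 0.008
```

Call:
{"name": "carry_out", "arguments": {"grip": [-1], "slide": [[0,0,1.5]], "twist": [[0,0,0]]}}

```text
time_s: 3.8
position: [0.5077, -0.2813, 0.1144]
tcp_rot: [[0.975, 0.224, 0.005], [0.224, -0.975, -0.005], [0.004, 0.006, -1.0]]
force: [-1.9, 2.1, 10.6]
opening: 0.007
```

Call:
{"name": "carry_out", "arguments": {"grip": [-1], "slide": [[0,0,1.5]], "twist": [[0,0,0]]}}

```text
time_s: 3.9
position: [0.5078, -0.2814, 0.1143]
tcp_rot: [[0.975, 0.224, 0.005], [0.224, -0.975, -0.005], [0.004, 0.006, -1.0]]
force: [-3.3, 1.8, 12.6]
opening: 0.008
```

Call:
{"name": "carry_out", "arguments": {"grip": [-1], "slide": [[0,0,1.5]], "twist": [[0,0,0]]}}

```text
time_s: 4.0
position: [0.5078, -0.2814, 0.1144]
tcp_rot: [[0.975, 0.224, 0.005], [0.224, -0.975, -0.006], [0.004, 0.007, -1.0]]
force: [-3.3, 2.9, 10.3]
opening: 0.002
```

The cap stopped at z = 0.114 with the force rising to about 12 N, so it's home. I'll draw up and move to the rear hub at a height of about 0.22.

Call:
{"name": "carry_out", "arguments": {"grip": [-1,-1,-1,-1,-1,-1], "slide": [[0,0,-3],[0,0,-10],[0,0,-30],[0,0,-35],[0,0,-30],[0,0,0]], "twist": [[0,0,0],[0,0,0],[0,0,0],[0,0,0],[0,0,0],[0,0,0]]}}

```text
time_s: 4.6
position: [0.5072, -0.2809, 0.2272]
tcp_rot: [[0.975, 0.224, 0.005], [0.224, -0.975, -0.005], [0.004, 0.006, -1.0]]
force: [0.9, -1.2, 0.2]
opening: 0.004
```

```bash
python3 st.py
```

```text
4.6 [ 0.5072 -0.2809  0.2272] [ 0.94 -1.17  0.22] 0.0040935003103663575 [-0.1  1.5  2.5 -0.1 -0.4 -0.2]
[[0.9746, 0.224, 0.0048], [0.224, -0.9746, -0.005], [0.0036, 0.0059, -1.0]]
bf [ -0.6  -0.5 105.2]
br [  45.7 -351.6   61.3]
```

Call:
{"name": "carry_out", "arguments": {"grip": [-1,-1,-1,-1,-1,-1,-1,-1,-1,-1,-1,-1], "slide": [[2,-18,0],[4,-36,0],[5,-36,0],[5,-36,0],[5,-36,0],[5,-36,0],[5,-36,0],[5,-36,0],[5,-36,0],[3,-25,0],[2,-15,0],[0,0,0]], "twist": [[0.003,-0.003,0],[0,0,0],[0,0,0],[0,0,0],[0,0,0],[0,0,0],[0,0,0],[0,0,0],[0,0,0],[0,0,0],[0,0,0],[0,0,0]]}}

```text
time_s: 5.8
position: [0.4558, 0.0923, 0.2156]
tcp_rot: [[0.974, 0.223, -0.03], [0.224, -0.975, 0.009], [-0.027, -0.015, -1.0]]
force: [-0.9, 0.7, 0.0]
opening: 0.007
```

```bash
python3 st.py
python3 - <<'E'
from rig import bot
from h import *
for n,(u,v) in (("scene",(143,213)),("top",(354,212))):
    c=bot.capture(n);P=cloud(c);q=P[v-12:v+13,u-12:u+13].reshape(-1,3);q=q[c["depth"][v-12:v+13,u-12:u+13].ravel()>0]
    zm=np.sort(q[:,2])[-4:].mean();t=q[q[:,2]>zm-.006];print(n,len(t),zm.round(4),t.mean(0).round(4))
    cv2.imwrite(f"pics/b_{n}.png",cv2.resize(c["color"][:,:,::-1],(800,600),interpolation=cv2.INTER_CUBIC))
E
```

```text
5.8 [0.4558 0.0923 0.2156] [-0.88  0.72  0.05] 0.006520272970813601 [ 0.6  0.3  1.4 -1.  -0.4  0. ]
[[0.9743, 0.2232, -0.0302], [0.2236, -0.9746, 0.0089], [-0.0275, -0.0155, -0.9995]]
bf [-31.1 376.7  88.7]
br [13.8 24.8 50.8]
scene 44 0.1182 [ 0.5057 -0.2805  0.1151]
top 39 0.1168 [ 0.5071 -0.2808  0.1149]
```

View pics/b_scene.png

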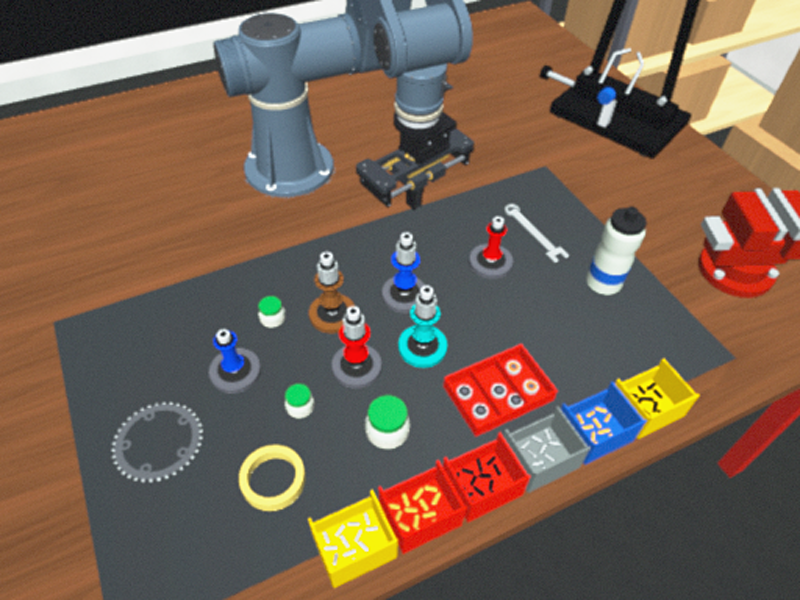

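The blue front cap at (224,335) is now flush: its height dropped about 7.5 mm and the hub hasn't moved. The tool overshot the rear hub by about 28 mm and tilted 1.8°, so I'll correct both.

Call:
{"name": "carry_out", "arguments": {"grip": [-1,-1,-1,-1], "slide": [[7,12,0],[6,9,0],[0,0,0],[0,0,0]], "twist": [[-0.006,0.012,0],[-0.005,0.01,0],[0,0,0],[0,0,0]]}}

```text
time_s: 6.3
position: [0.4762, 0.068, 0.2146]
tcp_rot: [[0.976, 0.217, -0.004], [0.217, -0.976, 0.001], [-0.003, -0.001, -1.0]]
force: [-0.2, 0.4, -0.2]
opening: 0.006
```

```bash
python3 st.py
```

```text
6.3 [0.4762 0.068  0.2146] [-0.2   0.43 -0.23] 0.005716561670423604 [-1.5  0.3 -0.7 -0.3 -0.6 -0.1]
[[0.9762, 0.2169, -0.0037], [0.2169, -0.9762, 0.0006], [-0.0034, -0.0014, -1.0]]
bf [-45.3 347.5  92.2]
br [-1.9 -4.2 50.6]
```

Call:
{"name": "carry_out", "arguments": {"grip": [-1,-1,-1,-1,-1], "slide": [[-1.5,-3,0],[0,0,12],[0,0,12],[0,0,8],[0,0,0]], "twist": [[0,0.003,0],[0,0,0],[0,0,0],[0,0,0],[0,0,0]]}}

```text
time_s: 6.8
position: [0.4739, 0.0699, 0.1822]
tcp_rot: [[0.977, 0.214, 0.001], [0.214, -0.977, 0.002], [0.001, -0.002, -1.0]]
force: [-0.6, 0.3, 0.0]
opening: 0.007
```

```bash
python3 st.py
```

```text
6.8 [0.4739 0.0699 0.1822] [-0.56  0.26  0.01] 0.006790023937016133 [ 0.1 -0.6 -0.4  0.1  0.2  0.1]
[[0.9769, 0.2137, 0.0008], [0.2137, -0.9769, 0.0018], [0.0012, -0.0016, -1.0]]
bf [-42.8 349.9  59.5]
br [-0.2 -1.9 18.2]
```

Call:
{"name": "carry_out", "arguments": {"grip": [-1,-1,-1,-1,-1], "slide": [[0,-1.5,0],[0,0,5],[0,0,5],[0,0,3],[0,0,0]], "twist": [[0,0,0],[0,0,0],[0,0,0],[0,0,0],[0,0,0]]}}

```text
time_s: 7.3
position: [0.4742, 0.0717, 0.1692]
tcp_rot: [[0.977, 0.214, 0.003], [0.214, -0.977, 0.002], [0.003, -0.001, -1.0]]
force: [-0.1, 0.3, 0.4]
opening: 0.005
```

```bash
python3 st.py
python3 - <<'E'
from rig import bot
import cv2
c=bot.capture("scene")["color"][:,:,::-1]
cv2.imwrite("pics/d_scene.png",cv2.resize(c[110:210,200:330],None,fx=5,fy=5))
E
```

```text
7.3 [0.4742 0.0717 0.1692] [-0.06  0.35  0.41] 0.004806932477504628 [ 0.1 -0.1 -0.1  0.1 -0.1  0. ]
[[0.9768, 0.2141, 0.0029], [0.2141, -0.9768, 0.0018], [0.0032, -0.0011, -1.0]]
bf [-43.6 351.6  46.7]
br [-0.9 -0.2  5.2]
```

View pics/d_scene.png

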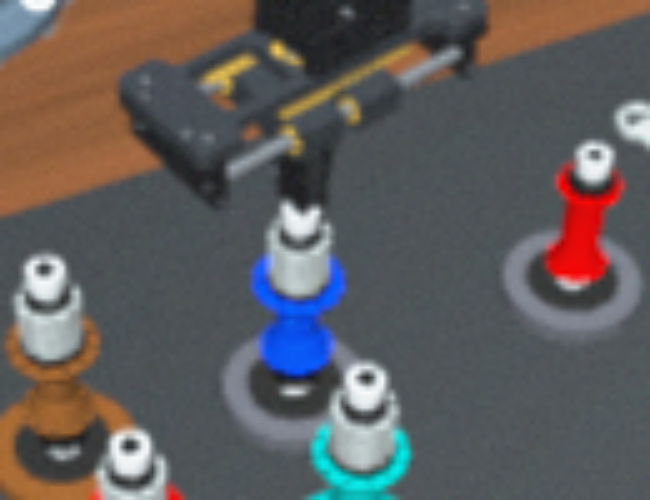

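The fingertips are centred over the blue rear cap at (300,215). I'll press the same way.

Call:
{"name": "carry_out", "arguments": {"grip": [-1,-1,-1,-1,-1], "slide": [[0,0,2],[0,0,2],[0,0,2],[0,0,2],[0,0,2]], "twist": [[0,0,0],[0,0,0],[0,0,0],[0,0,0],[0,0,0]]}}

```text
time_s: 7.85
position: [0.4749, 0.0717, 0.1603]
tcp_rot: [[0.977, 0.214, 0.005], [0.214, -0.977, 0.002], [0.005, -0.0, -1.0]]
force: [-1.7, 0.3, 7.4]
opening: 0.002
```

Call:
{"name": "carry_out", "arguments": {"grip": [-1,-1], "slide": [[0,0,2],[0,0,1.5]], "twist": [[0,0,0],[0,0,0]]}}

```text
time_s: 8.05
position: [0.4749, 0.0717, 0.1578]
tcp_rot: [[0.977, 0.214, 0.005], [0.214, -0.977, 0.001], [0.005, -0.0, -1.0]]
force: [-0.9, 0.3, 6.7]
opening: 0.002
```

Call:
{"name": "carry_out", "arguments": {"grip": [-1,-1], "slide": [[0,0,1.5],[0,0,1.5]], "twist": [[0,0,0],[0,0,0]]}}

```text
time_s: 8.25
position: [0.475, 0.0717, 0.1563]
tcp_rot: [[0.977, 0.215, 0.006], [0.215, -0.977, 0.001], [0.006, 0.0, -1.0]]
force: [-3.9, 0.4, 16.9]
opening: 0.005
```

Call:
{"name": "carry_out", "arguments": {"grip": [-1], "slide": [[0,0,1.5]], "twist": [[0,0,0]]}}

```text
time_s: 8.35
position: [0.475, 0.0717, 0.1563]
tcp_rot: [[0.977, 0.215, 0.006], [0.215, -0.977, 0.001], [0.006, 0.0, -1.0]]
force: [-4.7, -0.0, 18.0]
opening: 0.005
```

Call:
{"name": "carry_out", "arguments": {"grip": [-1,-1,-1,-1,-1,-1,-1], "slide": [[0,0,-3],[0,0,-10],[0,0,-20],[0,0,-30],[-30,0,-30],[-30,0,-10],[0,0,0]], "twist": [[0,0,0],[0,0,0],[0,0,0],[0,0,0],[0,0,0],[0,0,0],[0,0,0]]}}

```text
time_s: 9.05
position: [0.4151, 0.0582, 0.2645]
tcp_rot: [[0.977, 0.215, 0.007], [0.215, -0.977, 0.0], [0.007, 0.001, -1.0]]
force: [1.0, 0.1, -0.8]
opening: 0.003
```

```bash
python3 st.py
python3 - <<'E'
from rig import bot
from h import *
for n,d in (("scene",dict(bf=(223,335),br=(405,245),rr=(353,315),rf=(498,222))),("top",dict(bf=(553,332),br=(362,350),rr=(443,288),rf=(262,350)))):
    c=bot.capture(n);P=cloud(c)
    for k,(u,v) in d.items():
        u=int(u*.64);v=int(v*.64);q=P[v-12:v+13,u-12:u+13].reshape(-1,3);q=q[c["depth"][v-12:v+13,u-12:u+13].ravel()>0]
        zm=np.sort(q[:,2])[-4:].mean();t=q[q[:,2]>zm-.006];print(n,k,len(t),zm.round(4),t.mean(0).round(4))
    cv2.imwrite(f"pics/e_{n}.png",cv2.resize(c["color"][:,:,::-1],(800,600),interpolation=cv2.INTER_CUBIC))
E
```

```text
9.05 [0.4151 0.0582 0.2645] [ 0.97  0.13 -0.78] 0.0034251928687666416 [ 0.3  0.9 -4.4  0.7 -2.3  0.4]
[[0.9765, 0.2152, 0.0075], [0.2152, -0.9766, 0.0005], [0.0074, 0.0011, -1.0]]
bf [ 15.7 350.9 143. ]
br [ 59.   -0.8 101. ]
scene bf 48 0.1172 [ 0.5065 -0.281   0.1149]
scene br 36 0.1589 [0.4732 0.0718 0.157 ]
scene rr 44 0.1662 [ 0.5901 -0.0811  0.1637]
scene rf 31 0.1249 [0.4695 0.2724 0.1222]
top bf 33 0.1184 [ 0.5073 -0.2811  0.1154]
top br 20 0.3618 [0.4572 0.0425 0.3594]
top rr 39 0.1664 [ 0.5899 -0.0809  0.1638]
top rf 38 0.1248 [0.4699 0.2723 0.122 ]
```

View pics/e_scene.png

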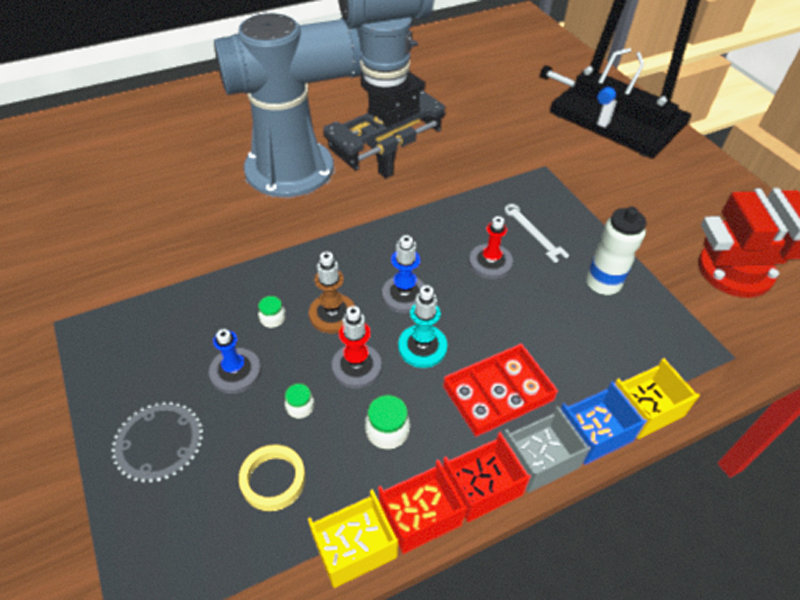

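Both blue caps read as home, the red caps are unchanged, everything else is in place and the arm is clear. Handing in.

```bash
python3 -c "
from rig import bot
print(bot.hand_in())"
```

```text
the job is handed in; nothing more can be done
None
```

I pushed both blue end caps home with the shut fingertips, drew the arm back clear and handed the job in at about 9 s. No verdict is reported.

- **Blue caps:** the fingertips stopped at 114.4 mm on the front hub and 156.3 mm on the rear, against 114 and 156 mm for fully home. The force read at the end of each press was about 12 N on the front and 18 N on the rear, well above the 6 N drag and under the 40 N limit. The cameras show both caps about 7.5 mm lower than at the start.
- **Red hubs and everything else:** the red caps' positions and heights match the start to within about 1 mm. The blue hubs are within about 1 mm of where they began. The other items look unmoved in the scene picture; I did not measure them.
- **Failed checks:** the last overhead measurement of the blue rear cap was unusable because the arm was in the way, so that cap's final check rests on the scene camera and the contact stop. On the way to the rear hub the tool also overshot by 28 mm, well above everything, and I corrected it before going down.

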